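# Fit the full mill canister on its toothed drive

## Robot

A 6-joint arm with a two-finger parallel gripper is mounted at the origin on a cart in front of the work surface, level with it; the furniture and walls round the work are solid. World frame = base frame: x ahead of the robot, y to its left, z up, the work surface at z = 0. Lengths are in mm, angles in rad, forces in N, time in s.
With the tool pointing down it reaches from about 300 to 775 mm from the base axis. Payload 14.6 kg.
Tool frame: the origin (TCP) lies at the very end of the fingers, on their centre line; the grasp point (between the pads) lies 19 mm behind it; z points along the fingers, y is the line along which they close (so a half turn about z gives the same grasp; the last joint's range is limited). The gripper opens to 94 mm and grips with 3 to 60 N. Pads are 16 mm wide; open, the fingers measure 119 mm over their backs; the gripper's body (75 mm by 177 mm) begins 78 mm behind the grasp point.
Start: joints at [1.199, 0.3, 1.521, -0, 1.321, -0.067], TCP at [165.054, 524.639, 205.446] pointing down, gripper open.
Joint ranges: [-3.03, 3.03], [-0.79, 2.21], [0.23, 2.52], [-1.04, 4.18], [0, 3.07], [-2.55, 2.55]. Speed limits (rad/s): [2.22, 2.22, 2.57, 3.14, 3.14, 3.14].

## Interface

Orientations are given as [roll, pitch, yaw] about the fixed x, y, z axes, in that order (R = Rz(yaw) Ry(pitch) Rx(roll)).
In Python, from cell import manip gives the robot as it stands.
- The arm moves only by the tool servo_tool, never from a script. Its argument "motion" is a list that holds one entry, the list of rows, each a list of 7 numbers: the shift along the world's x, y, z as a fraction of full scale, then the turn, a rotation vector about the world's x, y, z as a fraction of full scale, then the closure, from 0 (fully open) to 1 (shut). In form: [[[x, y, z, rx, ry, rz, gripper], ...]]. A call has 1 to 10 rows; each row is the pose to reach, as a shift and turn from the pose commanded when the call began, turning the shorter way round; what a row does not reach only later rows make up. Full scale, the value 1, is 0.5 m for a shift and pi rad for a turn. A row lasts 1/10 s, in which the tool goes at most 50 mm and 8.59 degrees, less where a joint would pass 70% of its speed; a pose out of reach is approached as far as the arm can. A call with a number of a shift or a turn outside -1 to 1 is refused whole. A call with a gripper value outside its range is refused whole. The fingers move at their own pace and stop on an object; "newtons" is the grip in N (left out, the last holds). Time passes only in rows, so rows that repeat a pose let the fingers close. It gives the time, the measured TCP pose, the force, the opening and the grip force at its end, in the units of the state.
- manip.read_state(): the state, without advancing time (a new reading comes with each control period).
- manip.camera(name): name is "scene" or "top" or "wrist"; returns a dict with "frame" (384x512x3 uint8, red, green, blue), "range_z" (384x512 float32, mm along the optical axis (not along the pixel's ray), 0 where there is no reading), "vfov" (degrees; the focal length in pixels is half the picture's height over the tangent of half this angle, whatever the lens; pixels are square), "cx", "cy" (the principal point, pixels), "k1" (the pictures are not rectified: a ray, as slopes to the right and down, at radius r is drawn at 1 + k1 r^2 times it, then the intrinsics apply), "cam_to_world" (4x4, takes a point from camera to world coordinates). Camera axes: x right, y down, z forward; pixel columns grow to the right and rows downward; lengths in mm; the calibration is good to about 2 mm. A picture is of the moment at which its call begins.
- manip.sign_off(): hands the job in; it is judged then, once.
The state is a dict: "clock": time; "joints": joint angles; "qd": joint speeds; "effort": joint torques, N m; "eef_pos": TCP position; "eef_rot": TCP orientation; "wrist_force": force on the tool from outside, world axes, zero at the start; "moment": the same for the moment, N m; "finger_gap": finger opening in mm; "finger_force": force on a finger pad.
Only numpy, scipy, OpenCV 4.12 (cv2) and the standard library are available. Lean on these libraries where they do the work, as an engineer would, in place of code of your own. Each camera call takes 0.05 s, during which the arm holds its last target. There are 200 camera calls.

## Task

The two mill canisters look alike, but one is full and the other nearly empty: lift them to find the heavy one, and fit that one on the round mill base, turning it until its teeth mesh with the drive and then pushing it fully home, so that its shoulder sits flush on the base's collar. Leave the light canister standing upright on the worktop, and do not disturb the two bottles, the glass and the spice jar.

Things in the scene. Friction and masses are not known exactly. Their poses are not given: they have to be found in the camera images.
- canister_1: Closed upright mill canister, 73 mm across, 135 mm tall; origin at the centre of its underside, z up. Foot ring 60 mm across and 19.5 mm high, then the shoulder of the steel body, a black lid (top at 100 mm), a grip bar. Looks like the other; places are random. The full one weighs 0.70 to 0.88 kg, the nearly empty one 0.20 to 0.35 kg: lift to find which this is.
- canister_2: The other mill canister, identical in shape, size, origin and axes to the first; which of the two is the full one must be found by lifting.
- canister_1_grip (a point): On the canister's axis, 122 mm above its underside, in the black grip bar on the lid: 62 mm long along the canister's x axis, 20 mm thick along its y (take it across these 20 mm), from 100 mm (lid top) to 135 mm above the underside. z up.
- canister_1_teeth (a point): Centre of the underside. Inside the foot ring (48 mm inside), level with the underside, six inward teeth, 6 mm wide, 10 mm high, 31 mm between opposite tips, at 30, 90, 150... degrees from the canister's x; so gaps lie at 0, 60, 120..., and the grip bar points along two opposite gaps.
- canister_2_grip (a point): The same point on the second canister's grip bar.
- canister_2_teeth (a point): The same point on the second canister's underside; same teeth.
- mill_base: Round white motor base of the mill, 112 mm across, fixed. Origin at the centre of its underside on the worktop, z up along the mill's axis; its small switch faces its -x. Deck at 30 mm height; on it a steel collar ring round the toothed drive. A canister whose teeth rest on top of the drive's has its underside at 42 mm height; meshed and fully home, at 30.5 mm.
- collar_top (a point): Centre of the collar's mouth, 50 mm above the worktop. Collar 80 mm across outside, about 66 mm inside; a canister's foot goes in with 3 mm of play and its shoulder then sits on the rim. Three thin spring leaves inside rub on the foot over the last 6 mm: its own weight leaves it about 3 mm proud, so push down with some 10 to 20 N.
- drive_top (a point): Centre of the drive's top face, 42 mm above the worktop: dark steel, core 25 mm across, six outward teeth 6 mm wide every 60 degrees, 43 mm across the tips, 12 mm high. It turns with the drive: x points along a tooth, z up. The teeth mesh when the canister's x stands at a multiple of 60 degrees to this x; play about 6 degrees either way.
- mill_drive (a joint): Angle of the drive, rad, counter-clockwise from above; at 0 a tooth points along the base's x. It starts anywhere and is stiff (about 0.8 N m, a geared motor), so it stands still while a canister is turned lightly on top of it.
- oil_bottle: tall glass oil bottle with a cork-coloured top, 76x78x268 mm, standing; origin at the centre of its underside. Leave alone.
- tall_bottle: slim green bottle, 56 mm across, 288 mm tall, standing; origin at the centre of its underside. Leave alone.
- tumbler: clear drinking glass, 76 mm across, 86 mm tall, standing; origin at the centre of its underside. Leave alone.
- spice_jar: slant-mouthed glass spice jar, 76x66x79 mm, standing; origin near the centre of its underside. Leave alone.

How it is judged:
By the outcome, as a careful person would: the job done as asked, in the order asked, and still so for the second after the job is handed in, with the robot touching nothing.
It also fails if it takes over 58 s, if anything falls off the work surface, if the arm or the gripper's body presses on something with over 40 N, if the wrist force passes 120 N, or if a joint passes its speed limit or range.

## Working session

There is one attempt and no reset: what is moved stays moved. The work goes in short steps, Python scripts to look and compute and a tool call to move; the robot and the scene stay as the last step left them, time stands still between calls to the robot, and variables do not carry over. Pictures are saved under pics/ and viewed, at most 10 in all, crops included, and the job is handed in when it is done.

Besides the shell and the picture viewer there is one more tool, called as a command line: name --argument value ..., lists and objects as JSON in quotes. servo_tool: Moves the arm, as the interface text tells. Its arguments: {"type":"object","properties":{"motion":{"type":"array"},"newtons":{"type":"number"}},"required":["motion"]}

```bash
mkdir -p pics; cat > h.py <<'E'
import numpy as np, cv2
from cell import manip
def cap(n):
    c=manip.camera(n); c['f']=c['frame'].shape[0]/2/np.tan(np.radians(c['vfov'])/2); return c
def rays(c,uv):
    uv=np.asarray(uv,float).reshape(-1,1,2); f=c['f']
    K=np.array([[f,0,c['cx']],[0,f,c['cy']],[0,0,1.]])
    p=cv2.undistortPoints(uv,K,np.array([c['k1'],0,0,0,0.]))[:,0]
    return np.c_[p,np.ones(len(p))]
def plane(c,uv,z):
    M=np.array(c['cam_to_world']); d=rays(c,uv)@M[:3,:3].T; o=M[:3,3]
    return o+d*((z-o[2])/d[:,2])[:,None]
def cloud(c):
    h,w=c['range_z'].shape; u,v=np.meshgrid(np.arange(w),np.arange(h))
    r=rays(c,np.c_[u.ravel(),v.ravel()])*c['range_z'].reshape(-1,1)
    M=np.array(c['cam_to_world']); return (r@M[:3,:3].T+M[:3,3]).reshape(h,w,3)
E
python3 - <<'E'
from h import *
a=cap('top');b=cap('scene')
for n,c in(('top',a),('scene',b)):
    cv2.imwrite(f'pics/{n}0.png',c['frame'][:,:,::-1]); print(n,c['vfov'],c['k1'],np.round(c['cam_to_world'],2).tolist())
np.savez('top0.npz',**a)
P=cloud(a);z=P[:,:,2];ok=a['range_z']>0
for lo,hi in((105,160),(80,104),(40,60),(25,37),(200,310)):
    m=((z>lo)&(z<hi)&ok).astype(np.uint8)
    n,l,s,ce=cv2.connectedComponentsWithStats(m)
    for i in range(1,n):
        if s[i,4]>40: print(lo,hi,s[i],np.round(np.median(P[l==i],axis=0)))
print(manip.read_state())
E
```

```text
top 51.06798500214727 -0.025839697209263546 [[0.0, -1.0, 0.09, 360.82], [-1.0, -0.0, -0.02, -10.68], [0.02, -0.09, -1.0, 1224.06], [0.0, 0.0, 0.0, 1.0]]
scene 43.986728940571815 -0.20233837440257024 [[0.62, -0.61, 0.5, -132.91], [-0.79, -0.47, 0.4, -509.4], [-0.01, -0.64, -0.77, 1056.94], [0.0, 0.0, 0.0, 1.0]]
105 160 [192  81  14  13  77] [752. 119. 152.]
105 160 [264  82  48  48 208] [636. -92. 134.]
105 160 [281  82   8  37 174] [ 716. -125.  130.]
105 160 [296  82  11  40 238] [ 710. -173.  130.]
105 160 [314  82  11  39 196] [ 702. -222.  136.]
105 160 [338  83  42  15 324] [ 748. -307.  136.]
105 160 [331  83  62  49 227] [ 637. -411.  134.]
105 160 [ 397   83   13  142 1126] [ 562. -452.  133.]
105 160 [306  96  10  21  50] [ 686. -196.  141.]
105 160 [301 140  20  16  93] [ 568. -181.  131.]
105 160 [224 154  27   8  96] [546.   7. 138.]
105 160 [259 179  15  24 168] [460. -71. 135.]
105 160 [180 180  25  13 193] [471. 131. 134.]
105 160 [402 226  11   7  55] [ 354. -454.  132.]
105 160 [211 338  13  26  67] [ 45.  59. 141.]
80 104 [277  82   7  36 118] [ 732. -117.   90.]
80
[... 1838 characters left out ...]
327] [ 65. -14. 286.]
{'clock': 0.1, 'joints': array([ 1.19942854e+00,  3.00391033e-01,  1.52151579e+00,  2.17621645e-05,
        1.32069180e+00, -6.65885604e-02]), 'qd': array([ 0.00066427, -0.00195167, -0.00215005, -0.00105973, -0.00201911,
       -0.00159208]), 'effort': array([ 1.80835697e-03, -5.32648551e+01, -3.53283763e+01,  7.09562330e-02,
        2.35064118e-02, -6.02958153e-05]), 'eef_pos': array([164.95245327, 524.43850247, 204.95786834]), 'eef_rot': array([-3.14059032e+00, -8.79689402e-05,  2.83680798e+00]), 'wrist_force': array([-0.63675742, -0.74096967,  0.59691912]), 'moment': array([-0.02871042,  0.02106867,  0.06189565]), 'finger_force': 0.0, 'finger_gap': 94.24390177597918}
```

```bash
python3 - <<'E'
import cv2
a=cv2.imread('pics/top0.png'); c=a[80:260,120:420]; cv2.imwrite('pics/topc.png',cv2.resize(c,(800,480),interpolation=cv2.INTER_CUBIC))
E
```

```text
(no output)
```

View pics/topc.png

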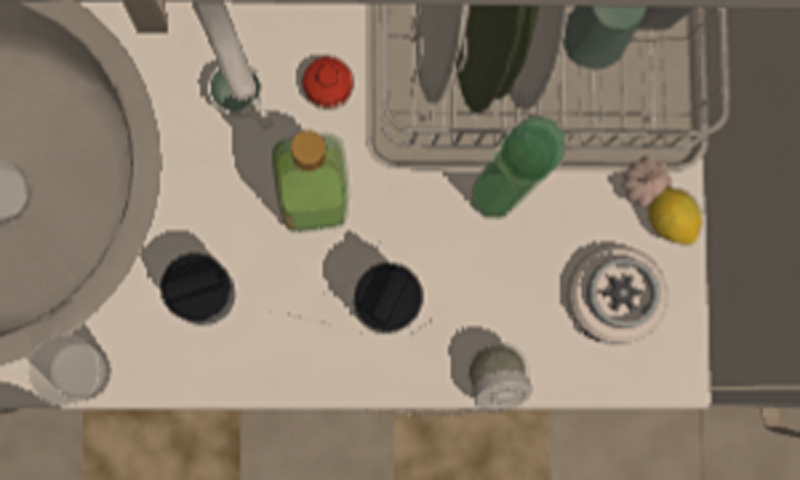

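View pics/scene0.png

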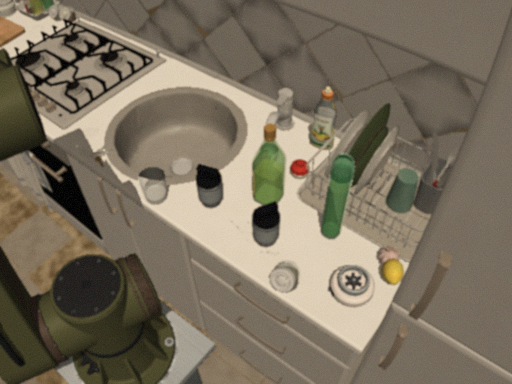

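The top crop shows black canisters at (197,288) and (388,297), the mill base at (620,292), the jar at (500,378), the tumbler at (70,368), and the bottles in between. In the scene view the canisters are at (209,187) and (266,223), with the base at (352,284).

```bash
python3 - <<'E'
from h import *
c=dict(np.load('top0.npz')); c['f']=float(c['frame'].shape[0]/2/np.tan(np.radians(float(c['vfov']))/2))
for k in('cx','cy','k1'): c[k]=float(c[k])
P=cloud(c);X,Y,z=P[:,:,0],P[:,:,1],P[:,:,2];g=c['frame'].astype(int)
for n,(x,y) in dict(A=(471,131),B=(460,-70)).items():
    near=np.hypot(X-x,Y-y)<55
    m=near&(z>125)&(z<145); r=cv2.minAreaRect(P[m][:,:2].astype(np.float32)); print(n,m.sum(),'bar',r, np.median(z[m]))
    m=near&(z>92)&(z<145); print(' lid',cv2.minEnclosingCircle(P[m][:,:2].astype(np.float32)))
    d=(g.max(2)<70)&near&(z>90); uv=np.argwhere(d)[:,::-1]
    print(' dark',cv2.minEnclosingCircle(plane(c,uv,100)[:,:2].astype(np.float32)))
near=np.hypot(X-471,Y+337)<70
m=near&(z>46)&(z<54);print('collar',cv2.minEnclosingCircle(P[m][:,:2].astype(np.float32)),np.median(z[m]))
m=near&(z>25)&(z<54);print('base',cv2.minEnclosingCircle(P[m][:,:2].astype(np.float32)))
for n,(x,y,lo) in dict(oil=(570,10,100),tall=(579,-191,100),jar=(360,-184,30),tum=(386,301,30)).items():
    m=(np.hypot(X-x,Y-y)<60)&(z>lo)&(z<300);print(n,np.round(P[m].min(0)),np.round(P[m].max(0)))
E
```

```text
A 169 bar ((471.2903747558594, 132.8232421875), (19.784589767456055, 61.246402740478516), 20.067977905273438) 134.83372490635998
 lid ((471.8232421875, 133.55810546875), 36.4365119934082)
 dark ((470.060791015625, 133.18051147460938), 36.124908447265625)
B 164 bar ((461.7267761230469, -70.74938201904297), (19.79789924621582, 60.75951385498047), 64.94074249267578) 134.87709526112053
 lid ((462.43316650390625, -71.04610443115234), 36.35108184814453)
 dark ((461.3310852050781, -69.95539855957031), 35.22271728515625)
collar ((471.620361328125, -336.4037780761719), 40.132728576660156) 49.523159328166344
base ((471.7904357910156, -335.6269226074219), 55.61896896362305)
oil [542. -27. 100.] [619.  49. 272.]
tall [ 560. -226.  100.] [ 637. -163.  292.]
jar [ 342. -228.   30.] [ 415. -162.   83.]
tum [348. 246.  30.] [421. 311.  90.]
```

servo_tool --motion '[[[0.613,-0.783,0,0,0,-0.2915,0],[0.613,-0.783,0,0,0,-0.2915,0],[0.613,-0.783,0,0,0,-0.2915,0],[0.613,-0.783,0,0,0,-0.2915,0],[0.613,-0.783,0,0,0,-0.2915,0],[0.613,-0.783,0,0,0,-0.2915,0],[0.613,-0.783,0,0,0,-0.2915,0],[0.613,-0.783,0,0,0,-0.2915,0],[0.613,-0.783,0,0,0,-0.2915,0],[0.613,-0.783,0,0,0,-0.2915,0]]]' --newtons 30

```text
clock: 1.1
eef_pos: [472.4, 131.1, 205.4]
eef_rot: [-3.141, -0.0, 1.921]
wrist_force: [1.3, -0.1, 0.8]
finger_gap: 94.1
finger_force: 0.0
```

```bash
cat > drive.py <<'E'
from h import *
c=dict(np.load('top0.npz')); c['f']=float(c['frame'].shape[0]/2/np.tan(np.radians(float(c['vfov']))/2))
for k in('cx','cy','k1'): c[k]=float(c[k])
h,w=384,512;u,v=np.meshgrid(np.arange(w),np.arange(h));uv=np.c_[u.ravel(),v.ravel()]
Q=plane(c,uv,42);g=c['frame'].max(2).astype(float).ravel()
dx,dy=Q[:,0]-471.7,Q[:,1]+336;r=np.hypot(dx,dy)
m=r<24;w_=255-g
for cx,cy in((471.7,-336),(470.7,-336),(472.7,-336),(471.7,-335),(471.7,-337)):
    dx,dy=Q[:,0]-cx,Q[:,1]-cy;r=np.hypot(dx,dy);th=np.arctan2(dy,dx)
    m=(r>13)&(r<22); s=(w_[m]-w_[m].mean())@np.exp(6j*th[m]); print(cx,cy,np.degrees(np.angle(s))/6,abs(s)/m.sum())
d=(g<100)&(r<24);print('dark centroid',Q[d].mean(0),d.sum())
E
python3 drive.py; python3 -c "
from cell import manip;s=manip.read_state();print(s['clock'],s['eef_pos'],s['eef_rot'],s['wrist_force'],s['joints'])"
```

```text
471.7 -336 -29.50840073184656 19.167759972123736
470.7 -336 -28.798658000998355 18.16164811126215
472.7 -336 29.62899971213969 19.16449435486706
471.7 -335 -28.123884506091414 23.267193712832903
471.7 -337 28.907520404353892 15.580094203384679
dark centroid [ 471.02555141 -333.0876478    42.        ] 94
1.1 [472.44613618 131.05818951 205.36349282] [-3.14145843e+00 -1.37863582e-05  1.92062777e+00] [ 1.28543306 -0.09020863  0.81893038] [ 1.95883537e-01  1.66726593e-01  1.68536655e+00 -7.24353862e-06
  1.28963426e+00 -1.53945897e-01]
```

```bash
python3 - <<'E'
from h import *
c=cap('wrist');cv2.imwrite('pics/w1.png',c['frame'][:,:,::-1]);P=cloud(c);ok=c['range_z']>0
m=ok&(np.hypot(P[:,:,0]-471,P[:,:,1]-133)<55)&(P[:,:,2]>125)&(P[:,:,2]<142)
print(m.sum(),np.median(P[m],0),cv2.minAreaRect(P[m][:,:2].astype(np.float32)))
print(manip.read_state()['eef_pos'])
E
```

```text
1518 [468.84041968 136.53288686 134.80562095] ((469.5323791503906, 134.31466674804688), (20.04503631591797, 62.54495620727539), 18.446828842163086)
[475.39192472 126.83746221 205.10731081]
```

View pics/w1.png

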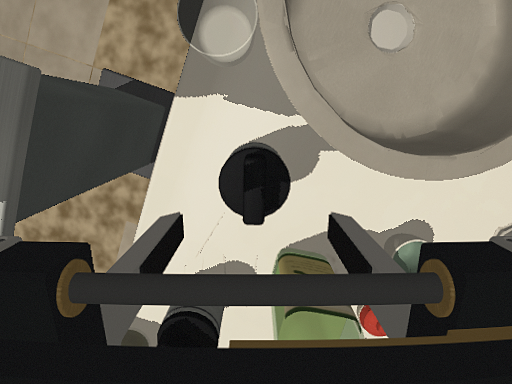

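The wrist view shows the grip bar at about (254,190), between the open fingers and aligned with them. The arm was still settling in this picture.

servo_tool --motion '[[[-0.002,0.001,0,0,0,0,0],[-0.002,0.001,0,0,0,0,0],[-0.002,0.001,-0.05,0,0,0,0],[-0.002,0.001,-0.1,0,0,0,0],[-0.002,0.001,-0.15,0,0,0,0],[-0.002,0.001,-0.19,0,0,0,0.3],[-0.002,0.001,-0.199,0,0,0,0.5],[-0.002,0.001,-0.199,0,0,0,1],[-0.002,0.001,-0.199,0,0,0,1],[-0.002,0.001,-0.199,0,0,0,1]]]' --newtons 30

```text
clock: 2.15
eef_pos: [471.0, 134.0, 107.0]
eef_rot: [3.14, 0.0, 1.921]
wrist_force: [1.1, 0.4, 0.6]
finger_gap: 57.5
finger_force: 0.0
```

servo_tool --motion '[[[0,0,0,0,0,0,1],[0,0,0,0,0,0,1],[0,0,0,0,0,0,1],[0,0,0,0,0,0,1],[0,0,0,0,0,0,1],[0,0,0,0,0,0,1]]]' --newtons 40

```text
clock: 2.75
eef_pos: [470.5, 133.6, 105.9]
eef_rot: [-3.141, 0.0, 1.921]
wrist_force: [-0.6, 0.0, 0.9]
finger_gap: 19.4
finger_force: 39.8
```

Gripped. I'll lift it to weigh it.

servo_tool --motion '[[[0,0,0.02,0,0,0,1],[0,0,0.04,0,0,0,1],[0,0,0.06,0,0,0,1],[0,0,0.06,0,0,0,1],[0,0,0.06,0,0,0,1],[0,0,0.06,0,0,0,1],[0,0,0.06,0,0,0,1],[0,0,0.06,0,0,0,1]]]'

```text
clock: 3.55
eef_pos: [470.4, 133.6, 135.7]
eef_rot: [-3.141, -0.0, 1.921]
wrist_force: [-0.5, -0.1, -7.6]
finger_gap: 19.8
finger_force: 39.8
```

About 8.4 N of extra load, so roughly 0.86 kg: this is the heavy one. I'll carry it high, to the side of the mill, and check the drive with the wrist camera.

servo_tool --motion '[[[0,0,0.08,0,0,0,1],[0,0,0.16,0,0,0,1],[0,0,0.252,0,0,0,1],[-0.04,-0.08,0.252,0,0,-0.03,1],[-0.06,-0.17,0.252,0,0,-0.06,1],[-0.09,-0.26,0.252,0,0,-0.09,1],[-0.12,-0.35,0.252,0,0,-0.1115,1],[-0.15,-0.44,0.252,0,0,-0.1115,1],[-0.18,-0.53,0.252,0,0,-0.1115,1],[-0.2,-0.6,0.252,0,0,-0.1115,1]]]'

```text
clock: 4.55
eef_pos: [369.3, -168.4, 262.1]
eef_rot: [3.141, 0.001, 1.57]
wrist_force: [1.3, -0.1, -8.4]
finger_gap: 19.7
finger_force: 40.0
```

servo_tool --motion '[[[-0.02,-0.08,0,0,0,0,1],[-0.03,-0.15,0,0,0,0,1],[-0.05,-0.22,0,0,0,0,1],[-0.06,-0.27,0,0,0,0,1],[-0.06,-0.288,0,0,0,0,1],[-0.06,-0.288,0,0,0,0,1],[-0.06,-0.288,0,0,0,0,1],[-0.06,-0.288,0,0,0,0,1],[-0.06,-0.288,0,0,0,0,1]]]'

```text
clock: 5.45
eef_pos: [340.9, -309.6, 262.1]
eef_rot: [3.141, 0.0, 1.572]
wrist_force: [-0.2, -0.1, -8.0]
finger_gap: 19.9
finger_force: 40.0
```

```bash
python3 - <<'E'
from h import *
c=cap('wrist');np.savez('w2.npz',**c);cv2.imwrite('pics/w2.png',c['frame'][:,:,::-1]);P=cloud(c);ok=c['range_z']>0
near=ok&(np.hypot(P[:,:,0]-471,P[:,:,1]+336)<75)
for lo,hi in((46,54),(25,54)):
    m=near&(P[:,:,2]>lo)&(P[:,:,2]<hi)
    if m.sum()>10: print(lo,m.sum(),cv2.minEnclosingCircle(P[m][:,:2].astype(np.float32)),cv2.fitEllipse(P[m][:,:2].astype(np.float32)))
s=manip.read_state();print(s['eef_pos'],s['eef_rot'],s['wrist_force'])
E
```

```text
46 801 ((469.2408447265625, -334.6200866699219), 40.0365104675293) ((468.5951843261719, -334.1734313964844), (71.70216369628906, 72.18350982666016), 97.35028076171875)
25 3981 ((468.8880615234375, -333.8916015625), 53.9622688293457) ((466.3451232910156, -331.97442626953125), (81.75716400146484, 86.13905334472656), 142.8714599609375)
[ 340.81268072 -309.76632581  262.11818932] [3.14135638e+00 2.05216396e-04 1.57173239e+00] [ 0.6285667   0.05238109 -7.9738965 ]
```

View pics/w2.png

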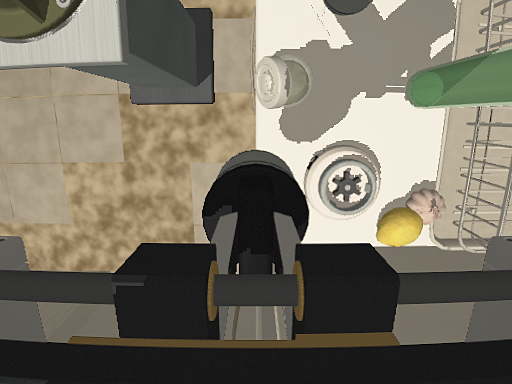

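The drive is at about (347,186) in the wrist view, unobstructed, with its six teeth visible.

```bash
python3 - <<'E'
from h import *
c=dict(np.load('w2.npz'))
for k in('cx','cy','k1','f'): c[k]=float(c[k])
u,v=np.meshgrid(np.arange(512),np.arange(384));uv=np.c_[u.ravel(),v.ravel()]
Q=plane(c,uv,42);g=c['frame'].max(2).astype(float).ravel();r=np.hypot(Q[:,0]-469.2,Q[:,1]+334.6)
d=(g<110)&(r<26)
ce=cv2.minEnclosingCircle(Q[d][:,:2].astype(np.float32));print('dark',ce,Q[d].mean(0),d.sum())
for cx,cy in(Q[d].mean(0)[:2],ce[0],(469.2,-334.6),(470,-335.5)):
    dx,dy=Q[:,0]-cx,Q[:,1]-cy;r=np.hypot(dx,dy);th=np.arctan2(dy,dx);m=(r>14)&(r<21)
    s=(255-g[m]-(255-g[m]).mean())@np.exp(6j*th[m]);print(cx,cy,np.degrees(np.angle(s))/6,abs(s)/m.sum())
cr=c['frame'][140:235,295:400,::-1];cv2.imwrite('pics/w2c.png',cv2.resize(cr,None,fx=5,fy=5,interpolation=cv2.INTER_CUBIC))
E
```

```text
dark ((468.0197448730469, -332.6221618652344), 22.319684982299805) [ 467.48596851 -332.60163622   42.        ] 418
467.4859685061461 -332.60163621947896 -26.286261749892805 43.53591239596716
468.0197448730469 -332.6221618652344 -26.386917966023045 44.321516241682865
469.2 -334.6 -27.425366718115882 29.137392149919126
470 -335.5 -28.367880675083452 18.33792589243156
```

View pics/w2c.png

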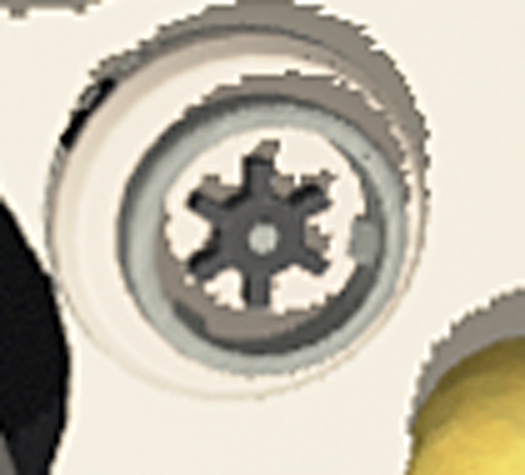

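Enlarged, one tooth points almost straight up in the image, about 93° in the world, and the leaves and collar are clear. I'll move over the collar and stop 10 mm above it.

servo_tool --motion '[[[0.08,-0.015,0,0,0,0.0155,1],[0.17,-0.03,0,0,0,0.0155,1],[0.23,-0.045,0,0,0,0.0155,1],[0.259,-0.049,0,0,0,0.0155,1],[0.259,-0.049,-0.06,0,0,0.0155,1],[0.259,-0.049,-0.12,0,0,0.0155,1],[0.259,-0.049,-0.17,0,0,0.0155,1],[0.259,-0.049,-0.19,0,0,0.0155,1],[0.259,-0.049,-0.19,0,0,0.0155,1],[0.259,-0.049,-0.19,0,0,0.0155,1]]]'

```text
clock: 6.5
eef_pos: [470.6, -335.1, 168.3]
eef_rot: [3.14, 0.001, 1.62]
wrist_force: [0.1, -0.4, -7.2]
finger_gap: 19.6
finger_force: 40.0
```

```bash
python3 - <<'E'
from h import *
c=cap('scene');f=c['frame'];P=cloud(c);ok=c['range_z']>0
near=ok&(np.hypot(P[:,:,0]-471,P[:,:,1]+336)<75)
m=near&(P[:,:,2]>46)&(P[:,:,2]<54);print('collar',m.sum(),cv2.minEnclosingCircle(P[m][:,:2].astype(np.float32)))
m=near&(P[:,:,2]>90)&(P[:,:,2]<150);q=P[m][:,:2]
A=np.c_[2*q,np.ones(len(q))];k=np.linalg.lstsq(A,(q**2).sum(1),rcond=None)[0];print('body fit',k[:2],np.sqrt(k[2]+k[:2]@k[:2]),m.sum())
m=near&(P[:,:,2]>5)&(P[:,:,2]<26);q=P[m][:,:2]
A=np.c_[2*q,np.ones(len(q))];k=np.linalg.lstsq(A,(q**2).sum(1),rcond=None)[0];print('base fit',k[:2],np.sqrt(k[2]+k[:2]@k[:2]),m.sum())
cr=f[200:340,280:430,::-1];cv2.imwrite('pics/s2.png',cv2.resize(cr,None,fx=4,fy=4,interpolation=cv2.INTER_CUBIC))
s=manip.read_state();print(s['eef_pos'],s['eef_rot'],s['wrist_force'],s['moment'])
E
```

```text
collar 158 ((466.7826843261719, -337.9769287109375), 39.355533599853516)
body fit [ 469.72729341 -332.63064662] 34.36272894010965 408
base fit [ 472.33575761 -336.72455551] 56.07852919250493 282
[ 470.63823448 -335.21851165  168.60363048] [3.13976578e+00 1.60664317e-03 1.61954047e+00] [-0.69521669 -0.17043362 -6.66675388] [-0.07807447  0.01864842  0.0161366 ]
```

View pics/s2.png

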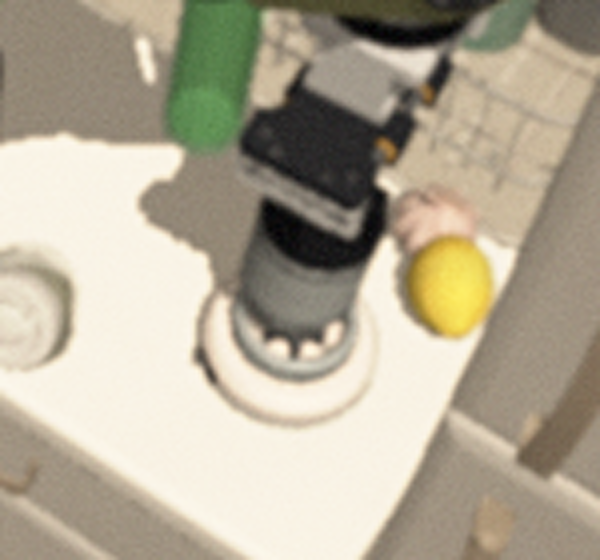

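The scene crop shows the canister hanging just over the collar, about centred at (295,330). I'll nudge it slightly and lower it gently.

servo_tool --motion '[[[0.002,-0.002,0,0,0,0,1],[0.002,-0.002,0,0,0,0,1],[0.002,-0.002,-0.01,0,0,0,1],[0.002,-0.002,-0.016,0,0,0,1],[0.002,-0.002,-0.022,0,0,0,1],[0.002,-0.002,-0.028,0,0,0,1],[0.002,-0.002,-0.028,0,0,0,1],[0.002,-0.002,-0.028,0,0,0,1]]]'

```text
clock: 7.35
eef_pos: [471.1, -336.1, 153.0]
eef_rot: [3.141, 0.0, 1.619]
wrist_force: [0.7, -2.2, -6.2]
finger_gap: 19.7
finger_force: 40.0
```

servo_tool --motion '[[[0,-0.002,-0.004,0,0,0,1],[0,-0.002,-0.008,0,0,0,1],[0,-0.002,-0.012,0,0,0,1],[0,-0.002,-0.016,0,0,0,1],[0,-0.002,-0.018,0,0,0,1],[0,-0.002,-0.018,0,0,0,1]]]'

```text
clock: 7.95
eef_pos: [472.1, -340.3, 149.7]
eef_rot: [3.136, 0.01, 1.619]
wrist_force: [-10.3, -9.2, 35.4]
finger_gap: 19.9
finger_force: 40.1
```

servo_tool --motion '[[[0,0.002,0.008,0,0,0,1],[0,0.002,0.014,0,0,0,1],[0,0.002,0.014,0,0,0,1],[0,0.002,0.014,0,0,0,1],[0,0.002,0.014,0,0,0,1]]]'

```text
clock: 8.45
eef_pos: [471.3, -336.4, 151.7]
eef_rot: [3.141, 0.001, 1.619]
wrist_force: [-1.8, -4.0, 6.5]
finger_gap: 19.8
finger_force: 40.0
```

```bash
python3 - <<'E'
from h import *
c=cap('scene');f=c['frame']
cr=f[240:330,300:400,::-1];cv2.imwrite('pics/s3.png',cv2.resize(cr,None,fx=6,fy=6,interpolation=cv2.INTER_CUBIC))
s=manip.read_state();print(s['eef_pos'],s['eef_rot'],s['wrist_force'],s['moment'])
E
```

```text
[ 471.37242259 -336.39114188  151.76139548] [3.14047526e+00 1.52041134e-03 1.61946502e+00] [-1.39590175 -4.68650249  7.58176232] [-0.96317842  0.55078075  0.02346848]
```

View pics/s3.png

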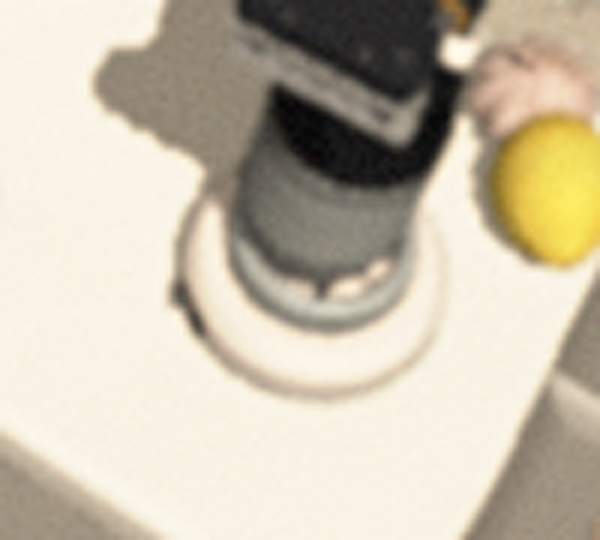

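The crop shows the canister sitting low in the collar mouth and slightly to the far side. The front of the shoulder is at (320,285) and the front edge of the collar at about (320,330). I'll project those outlines to quantify the offset.

```bash
cat >> h.py <<'E'
def proj(c,X):
    M=np.linalg.inv(np.array(c['cam_to_world'])); f=c['f']
    K=np.array([[f,0,c['cx']],[0,f,c['cy']],[0,0,1.]])
    return cv2.projectPoints(np.asarray(X,float),cv2.Rodrigues(M[:3,:3])[0],M[:3,3],K,np.array([c['k1'],0,0,0,0.]))[0][:,0]
E
python3 - <<'E'
from h import *
c=cap('scene');f=c['frame'];g=f.astype(int)
v=f.max(2)
def axis_fit(z0,z1,R,mask,ctr):
    pass
# edge profile along the image rows: body (dark vs light) and base; report transitions
for row in range(268,306,4): print(row,' '.join(str(x) for x in v[row,328:386:2]))
t=np.linspace(0,2*np.pi,721)
def rim(x,y,R,z): return proj(c,np.c_[x+R*np.cos(t),y+R*np.sin(t),0*t+z])
for n,R,z in(('shoulder',36.5,65.2),('foot',30,45.8),('collar',40,50),('deck',56,30),('foot0',56,0)):
    q=rim(471.4,-336.4,R,z); print(n,'left',q[q[:,0].argmin()].round(1),'right',q[q[:,0].argmax()].round(1),'bottom',q[q[:,1].argmax()].round(1))
a=proj(c,[[471.4,-336.4,50],[472.4,-336.4,50],[471.4,-335.4,50],[471.4,-336.4,51]]);print((a[1:]-a[0]).round(2))
E
```

```text
268 249 250 249 178 143 133 87 90 98 99 96 92 59 29 27 23 26 28 31 21 21 40 179 250 250 216 137 131 173
272 249 250 234 162 148 130 89 98 108 110 122 122 113 118 110 120 110 103 102 112 109 200 250 249 250 226 139 131 182
276 249 205 183 244 237 118 83 99 119 121 123 129 135 138 143 143 141 143 138 129 163 235 244 249 249 251 193 137 152
280 238 161 224 249 243 142 145 84 90 113 132 136 138 142 142 142 139 141 127 114 181 241 241 246 249 249 249 238 158
284 238 169 227 246 249 172 146 184 140 94 88 99 109 115 115 115 124 220 201 166 205 246 246 240 249 249 249 250 250
288 174 95 206 241 248 249 191 124 175 203 214 220 155 142 240 244 203 180 195 182 238 249 246 241 248 249 248 249 249
292 249 203 95 223 244 248 250 244 200 147 146 165 185 194 196 186 171 156 215 249 249 248 240 244 249 248 248 249 249
296 249 250 215 158 209 242 247 249 249 250 250 247 247 235 240 247 249 249 249 250 249 236 231 249 248 249 249 248 249
300 249 248 249 249 220 182 204 235 247 250 250 251 252 253 252 251 251 250 248 235 214 241 249 249 249 248 248 248 248
304 248 249 248 249 249 250 246 217 188 198 208 222 227 225 226 218 213 220 234 247 249 249 248 248 249 249 249 249 249
shoulder left [340.1 273.5] right [370.  276.2] bottom [356.6 287.9]
foot left [341.6 277.7] right [365.9 279.8] bottom [355.  289.4]
collar left [337.8 276.6] right [370.2 279.5] bottom [355.6 292.2]
deck left [330.3 280.5] right [375.  284.3] bottom [354.8 302. ]
foot0 left [328.9 286.4] right [372.7 290. ] bottom [352.8 307.6]
[[ 0.21 -0.28]
 [-0.35 -0.21]
 [ 0.07 -0.21]]
```

servo_tool --motion '[[[0,0,0.014,0,0,0,1],[0,0,0.02,0,0,0,1],[-0.001,-0.005,0.02,0,0,0,1],[-0.001,-0.005,0.02,0,0,0,1],[-0.001,-0.005,0.02,0,0,0,1]]]'

```text
clock: 9.05
eef_pos: [470.4, -338.2, 160.4]
eef_rot: [-3.141, -0.001, 1.619]
wrist_force: [0.1, 0.4, -7.4]
finger_gap: 19.5
finger_force: 40.0
```

```bash
python3 - <<'E'
from h import *
s=manip.read_state();print(s['eef_pos'],s['wrist_force'],s['moment'])
c=cap('scene');f=c['frame'];cr=f[225:320,310:400,::-1];cv2.imwrite('pics/s4.png',cv2.resize(cr,None,fx=6,fy=6,interpolation=cv2.INTER_CUBIC))
E
```

```text
[ 470.39325995 -338.19895991  160.44484291] [ 0.11779393  0.44726374 -7.4002807 ] [-0.12765613  0.02163557  0.03258541]
```

servo_tool --motion '[[[0,0,-0.008,0,0,0,1],[0,0,-0.016,0,0,0,1],[0,0,-0.02,0,0,0,1],[0,0,-0.024,0,0,0,1],[0,0,-0.024,0,0,0,1]]]'

```text
clock: 9.6
eef_pos: [471.0, -339.1, 150.0]
eef_rot: [3.14, 0.002, 1.619]
wrist_force: [0.1, -3.5, 0.3]
finger_gap: 19.4
finger_force: 40.0
```

```bash
python3 - <<'E'
from h import *
s=manip.read_state();print(s['eef_pos'],s['eef_rot'],s['wrist_force'],s['moment'])
E
```

```text
[ 470.99909382 -339.1264741   150.04942709] [3.13980257e+00 2.33142100e-03 1.61928112e+00] [ 0.07898169 -3.54737988  0.33570432] [-0.86958824  0.0888491  -0.09156063]
```

servo_tool --motion '[[[0,-0.002,0,0,0,0,1],[0,-0.004,0,0,0,0,1],[0,-0.004,0,0,0,0,1],[0,-0.004,0,0,0,0,1]]]'

```text
clock: 10.0
eef_pos: [470.9, -340.4, 149.5]
eef_rot: [3.14, 0.0, 1.619]
wrist_force: [0.4, -0.4, 5.6]
finger_gap: 19.6
finger_force: 40.0
```

```bash
cat > rs.py <<'E'
from cell import manip
s=manip.read_state();print(s['clock'],*[s[k].round(3) for k in('eef_pos','eef_rot','wrist_force','moment')])
E
python3 rs.py
```

```text
10.0 [ 470.935 -340.396  149.498] [3.14  0.    1.619] [ 0.424 -0.411  5.564] [ 0.33  -0.301 -0.028]
```

View pics/s4.png

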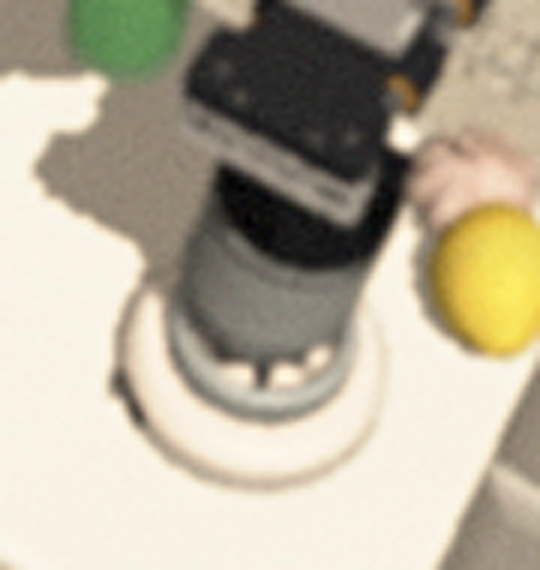

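The crop shows the canister in the collar mouth with the light deck visible under its front shoulder. I'll measure its tilt from the depth data.

```bash
cat > tilt.py <<'E'
from h import *
from scipy.optimize import least_squares as LS
c=cap('scene');P=cloud(c);ok=c['range_z']>0
s=manip.read_state();x,y,z=s['eef_pos'];b=z-106
g=c['frame'].max(2)
near=ok&(np.hypot(P[:,:,0]-471,P[:,:,1]+338)<46)&(P[:,:,2]>b+28)&(P[:,:,2]<b+85)
q=P[near]
def f(p): 
    h=q[:,2]-(b+55); return np.hypot(q[:,0]-p[0]-p[2]*h,q[:,1]-p[1]-p[3]*h)-36.5
r=LS(f,[x,y,0,0],loss='soft_l1',f_scale=1.0);print('n',len(q),'axis@mid',r.x[:2].round(2),'tilt dx/dz,dy/dz',r.x[2:].round(4),'rms',np.sqrt(np.mean(np.clip(r.fun,-3,3)**2)).round(2))
m=ok&(np.hypot(P[:,:,0]-471,P[:,:,1]+336)<62)&(P[:,:,2]>6)&(P[:,:,2]<24);q=P[m]
r=LS(lambda p:np.hypot(q[:,0]-p[0],q[:,1]-p[1])-56,[471,-336],loss='soft_l1');print('base',r.x,len(q))
m=ok&(np.hypot(P[:,:,0]-471,P[:,:,1]+336)<46)&(P[:,:,2]>33)&(P[:,:,2]<48);q=P[m]
r=LS(lambda p:np.hypot(q[:,0]-p[0],q[:,1]-p[1])-40,[471,-336],loss='soft_l1');print('collar',r.x,len(q),z)
E
python3 tilt.py
```

```text
n 357 axis@mid [ 472.6  -335.11] tilt dx/dz,dy/dz [-0.0039 -0.0781] rms 1.12
base [ 471.51776074 -336.38490296] 211
collar [ 472.05746577 -335.79349576] 151 149.54641342913794
```

The canister is tilted 4.5° in the grip, with its foot towards +y. I'll raise it, counter-rotate, recentre and re-measure.

servo_tool --motion '[[[0,0,0.012,0,0,0,1],[0,0,0.024,0,0,0,1],[0,0.003,0.028,-0.012,0,0,1],[-0.001,0.006,0.028,-0.0248,0,0,1],[-0.001,0.006,0.028,-0.0248,0,0,1],[-0.001,0.006,0.028,-0.0248,0,0,1],[-0.001,0.006,0.028,-0.0248,0,0,1]]]'

```text
clock: 10.75
eef_pos: [469.9, -337.5, 162.8]
eef_rot: [-3.137, 0.077, 1.619]
wrist_force: [-0.6, 0.3, -6.9]
finger_gap: 20.0
finger_force: 40.0
```

```bash
python3 rs.py; python3 tilt.py; python3 tilt.py
```

```text
10.75 [ 469.942 -337.46   162.771] [-3.137  0.077  1.619] [-0.637  0.304 -6.932] [ 0.005  0.067 -0.048]
n 386 axis@mid [ 471.26 -336.24] tilt dx/dz,dy/dz [-0.0064 -0.0203] rms 1.05
base [ 471.7888058  -336.38535971] 215
collar [ 472.17463115 -335.5964551 ] 151 162.75253089504375
n 389 axis@mid [ 471.22 -336.41] tilt dx/dz,dy/dz [-0.0087 -0.0175] rms 1.1
base [ 471.68048783 -336.25344015] 204
collar [ 472.13130982 -335.95895298] 158 162.7499304913722
```

servo_tool --motion '[[[0.001,0,-0.008,-0.003,0,0,1],[0.001,0,-0.014,-0.003,0,0,1],[0.001,0,-0.02,-0.003,0,0,1],[0.001,0,-0.026,-0.003,0,0,1],[0.001,0,-0.03,-0.003,0,0,1],[0.001,0,-0.03,-0.003,0,0,1],[0.001,0,-0.03,-0.003,0,0,1]]]'

```text
clock: 11.55
eef_pos: [470.5, -337.3, 147.9]
eef_rot: [-3.137, 0.087, 1.62]
wrist_force: [-0.5, 1.3, -7.5]
finger_gap: 19.7
finger_force: 40.0
```

```bash
python3 rs.py; python3 tilt.py
```

```text
11.55 [ 470.512 -337.311  147.863] [-3.137  0.087  1.62 ] [-0.53   1.303 -7.539] [ 0.33   0.133 -0.045]
n 374 axis@mid [ 471.99 -336.36] tilt dx/dz,dy/dz [-0.0071  0.0082] rms 1.09
base [ 471.73735383 -336.50811572] 201
collar [ 472.05484098 -335.60637691] 148 147.94026453999763
```

No contact load now, with the underside at about 42 mm inside the collar. I'll continue down with care.

servo_tool --motion '[[[0,0,-0.004,0,0,0,1],[0,0,-0.008,0,0,0,1],[0,0,-0.01,0,0,0,1],[0,0,-0.01,0,0,0,1],[0,0,-0.01,0,0,0,1]]]'

```text
clock: 12.1
eef_pos: [470.6, -337.3, 142.9]
eef_rot: [-3.137, 0.087, 1.62]
wrist_force: [0.3, 0.9, -8.0]
finger_gap: 19.9
finger_force: 40.0
```

```bash
python3 rs.py
```

```text
12.1 [ 470.59  -337.294  142.879] [-3.137  0.087  1.62 ] [ 0.251  0.936 -7.956] [ 0.496 -0.132 -0.014]
```

servo_tool --motion '[[[0,0,-0.004,0,0,0,1],[0,0,-0.008,0,0,0,1],[0,0,-0.012,0,0,0,1],[0,0,-0.012,0,0,0,1],[0,0,-0.012,0,0,0,1]]]'

```text
clock: 12.6
eef_pos: [470.8, -337.2, 137.6]
eef_rot: [-3.138, 0.087, 1.62]
wrist_force: [-0.6, 4.7, 2.8]
finger_gap: 19.4
finger_force: 40.0
```

```bash
python3 rs.py; python3 tilt.py
```

```text
12.6 [ 470.757 -337.247  137.621] [-3.138  0.087  1.62 ] [-0.581  4.673  2.809] [1.331 0.366 0.03 ]
n 376 axis@mid [ 472.15 -335.85] tilt dx/dz,dy/dz [-0.0033  0.0183] rms 1.1
base [ 471.43935554 -336.43103304] 219
collar [ 471.85590248 -335.60281934] 125 137.58104132871213
```

servo_tool --motion '[[[0,0,-0.002,0.005,0,0,1],[0,0,-0.004,0.005,0,0,1],[0,0,-0.004,0.005,0,0,1],[0,0,-0.004,0.005,0,0,1]]]'

```text
clock: 13.05
eef_pos: [470.9, -337.9, 136.6]
eef_rot: [-3.14, 0.073, 1.62]
wrist_force: [-2.8, 3.8, 9.0]
finger_gap: 20.0
finger_force: 40.0
```

```bash
python3 rs.py; python3 tilt.py
```

```text
13.05 [ 470.949 -337.901  136.585] [-3.14   0.073  1.62 ] [-2.764  3.756  8.999] [ 0.792  0.899 -0.006]
n 373 axis@mid [ 472.37 -335.92] tilt dx/dz,dy/dz [0.0021 0.0007] rms 1.1
base [ 471.70347028 -336.41739291] 204
collar [ 471.89230631 -335.41792684] 136 136.57752276348307
```

servo_tool --motion '[[[0,0,0.004,0,0,0,0.4],[0,0,0.004,0,0,0,0.4],[0,0,0.004,0,0,0,0.4],[0,0,0.004,0,0,0,0.4],[0,0,0.03,0,0,0,0.4],[0,0,0.08,0.01,0,0,0.4],[0,0,0.11,0.0228,0,0,0.6],[0,0,0.11,0.0228,0,0,1],[0,0,0.11,0.0228,0,0,1],[0,0,0.11,0.0228,0,0,1]]]'

```text
clock: 14.1
eef_pos: [470.3, -337.0, 189.0]
eef_rot: [-3.14, -0.0, 1.62]
wrist_force: [0.3, 0.7, 1.0]
finger_gap: 27.9
finger_force: 0.0
```

```bash
python3 - <<'E'
from h import *
s=manip.read_state();print(s['clock'],s['eef_pos'],s['eef_rot'],s['finger_gap'],s['wrist_force'])
c=cap('wrist');cv2.imwrite('pics/w3.png',c['frame'][:,:,::-1]);P=cloud(c);ok=c['range_z']>0
m=ok&(np.hypot(P[:,:,0]-471,P[:,:,1]+336)<55)&(P[:,:,2]>150)&(P[:,:,2]<180)
print(m.sum(),P[m].mean(0),np.median(P[m][:,2]))
E
```

```text
14.1 [ 470.27872932 -336.99129789  189.04019036] [-3.14044000e+00 -1.14391788e-04  1.61957240e+00] 27.910264315968696 [0.32272662 0.65380908 0.99808686]
2200 [ 469.93151597 -332.34759371  165.81144418] 166.26670532776063
```

View pics/w3.png

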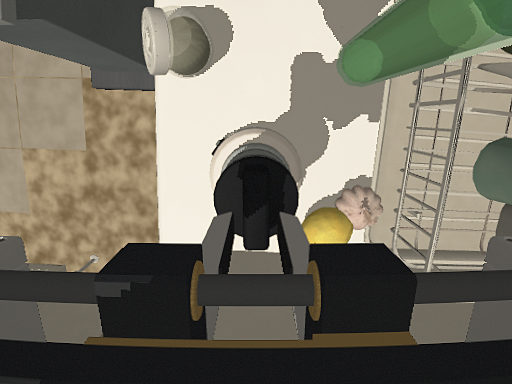

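The canister stands upright on the base at about (256,200), with its bar top near 166 mm. I'll press it down from above with closed fingers.

servo_tool --motion '[[[0.002,0.001,-0.02,0,0,0,1],[0.002,0.001,-0.035,0,0,0,1],[0.002,0.001,-0.044,0,0,0,1],[0.002,0.001,-0.048,0,0,0,1],[0.002,0.001,-0.051,0,0,0,1],[0.002,0.001,-0.054,0,0,0,1],[0.002,0.001,-0.055,0,0,0,1],[0.002,0.001,-0.055,0,0,0,1]]]'

```text
clock: 14.95
eef_pos: [472.4, -338.1, 165.7]
eef_rot: [3.138, 0.005, 1.619]
wrist_force: [-4.6, 0.8, 25.5]
finger_gap: 0.2
finger_force: 12.7
```

```bash
python3 rs.py
```

```text
14.95 [ 472.407 -338.114  165.728] [3.138 0.005 1.619] [-4.577  0.758 25.545] [-0.024  1.062  0.023]
```

servo_tool --motion '[[[0,0,0.03,0,0,0,1],[0,0,0.12,0,0,0,1],[0,0,0.2,0,0,0,1],[-0.1,0.05,0.24,0,0,0,1],[-0.15,0.12,0.24,0,0,0,1],[-0.2,0.2,0.24,0,0,0,1],[-0.2,0.25,0.24,0,0,0,1],[-0.2,0.25,0.24,0,0,0,1],[-0.2,0.25,0.24,0,0,0,1],[-0.2,0.25,0.24,0,0,0,1]]]'

```text
clock: 15.95
eef_pos: [371.7, -212.5, 282.2]
eef_rot: [-3.141, -0.0, 1.619]
wrist_force: [-0.1, -0.1, -0.3]
finger_gap: 0.4
finger_force: 0.0
```

```bash
python3 rs.py; python3 - <<'E'
from h import *
for n in('top','scene'):
    c=cap(n);P=cloud(c);ok=c['range_z']>0;Z=P[:,:,2]
    near=ok&(np.hypot(P[:,:,0]-471,P[:,:,1]+336)<50)
    m=near&(Z>150)&(Z<185);l=near&(Z>120)&(Z<140)
    print(n,m.sum(),'bar z',np.median(Z[m]),np.percentile(Z[m],[25,75]),cv2.minAreaRect(P[m][:,:2].astype(np.float32)),'lid',np.median(Z[l]))
    b=ok&(np.hypot(P[:,:,0]-461.7,P[:,:,1]+70.7)<50)&(Z>125)&(Z<142);print(' B',b.sum(),np.median(P[b],0))
cr=c['frame'][190:330,190:420,::-1];cv2.imwrite('pics/s5.png',cv2.resize(cr,None,fx=3.4,fy=3.4,interpolation=cv2.INTER_CUBIC))
E
```

```text
15.95 [ 371.735 -212.492  282.167] [-3.141 -0.     1.619] [-0.099 -0.061 -0.255] [-0.08  -0.012 -0.018]
top 137 bar z 165.81375478267728 [163.89257294 167.1492    ] ((474.6282653808594, -342.9983825683594), (19.938478469848633, 47.875125885009766), 4.971598148345947) lid 130.95035415180882
 B 163 [462.50877509 -70.69940646 134.73065209]
scene 290 bar z 164.66141203446716 [160.01951809 166.13393877] ((471.87738037109375, -336.6759033203125), (22.28628158569336, 62.17912673950195), 3.608139991760254) lid 131.44214675735498
 B 58 [439.91996003 -65.59962896 133.17329741]
```

View pics/s5.png

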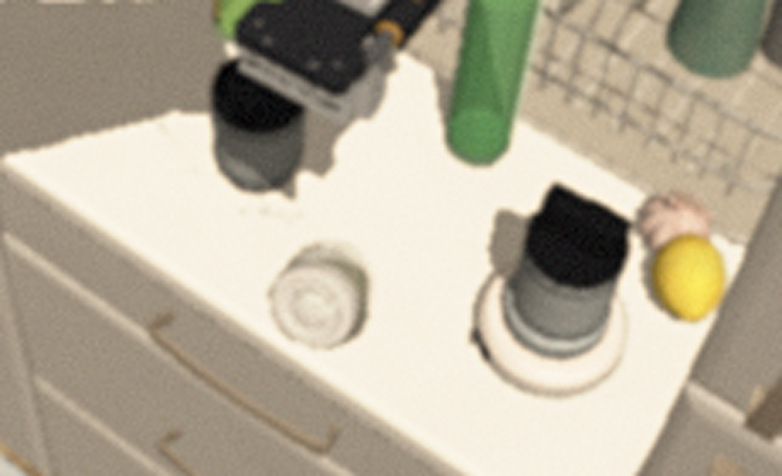

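The heavy canister sits flush on the collar at about (563,320), lid at about 131 mm and bar top at 165.8 mm. The other canister and the jar are undisturbed.

```bash
python3 -c "
from cell import manip
print(manip.sign_off())"
```

```text
the job is handed in; nothing more can be done
None
```

The heavy canister (about 0.86 kg) is meshed and pushed fully home on the mill base, measuring flush to within about 0.5 mm, and the job is handed in at about 16 s; I never lifted the other canister, since the first one's weight settled it, and it and the other objects were left where they stood.

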